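# Pinwheel layer of full cartons, empties piled

## Robot

A 7-joint arm with a two-finger parallel gripper is mounted at the origin on the work surface. World frame = base frame: x ahead of the robot, y to its left, z up, the work surface at z = 0. Lengths are in m, angles in rad, forces in N, time in s.
With the tool pointing down it reaches from about 0.375 to 0.925 m from the base axis. Payload 3.1 kg.
Tool frame: the origin (TCP) lies between the finger pads; the fingertips stand 19 mm ahead of it and the grasp point (between the pads) is the TCP; z points along the fingers, y is the direction in which the jaws open and shut (so a half turn about z gives the same grasp; the last joint's range is limited). The gripper opens to 85 mm and grips with 20 to 120 N. Pads are 22 mm wide; open, the fingers measure 114 mm over their backs; the gripper's body (76 mm by 85 mm) begins 54 mm behind the grasp point. The pads swing forward as they close: fully open they stand 13 mm farther back than shut.
Start: joints at [1.218, 0.383, 0.044, 1.598, -0.018, 1.161, -0.05], TCP at [0.164, -0.629, 0.25] pointing down, gripper open.
Joint ranges: [-2.61, 2.61], [-0.41, 2.15], [-1.48, 1.57], [0, 2.5], [-1.57, 4.71], [0.05, 1.97], [-2.85, 2.85]. Speed limits (rad/s): [2.79, 2.79, 3.14, 3.14, 3.14, 3.14, 3.14].

## Interface

Orientations are given as a unit quaternion [x, y, z, w].
In Python, from bench import move_ptp, movel, move_j, move_gripper, pause, inverse_kinematics, read_camera, camera_params, MotionError, sign_off, look_for, tip_of, read_time_s, read_qpos, read_joint_vel, read_effort, read_eef_pos, read_tcp_rot, read_ft_force, read_ft_torque, read_finger_gap gives the robot as it stands. Calls block until the motion is done:
- move_ptp(position, orientation): joint-space move of the TCP to a pose.
- movel(position, orientation=None, speed=0.15): straight line of the TCP; orientation=None keeps the orientation; speed is the mean speed in m/s.
- move_j(angles): joint-space move.
- move_gripper(opening, effort=None): finger opening in m; effort is the grip in N (None keeps the last); returns when the fingers have stopped.
- pause(seconds).
- inverse_kinematics(position, orientation): joint angles nearest the present ones, or None.
- read_camera(name): name is "scene" or "top" or "wrist"; returns the picture (480x640x3 uint8, red, green, blue); there is no depth.
- camera_params(name): a dict with "K" (3x3 intrinsics, pixels), "camera_from_world" (4x4, takes a point from world to camera coordinates). Camera axes: x right, y down, z forward; pixel columns grow to the right and rows downward; lengths in m; the calibration is good to about 2 mm. The wrist camera is an equidistant fisheye: a pixel r from the principal point sees the ray r / f radians off the axis. A picture is of the moment at which its call begins: read the wrist's pose just before it. camera_params takes no time and is no camera call; for the wrist camera it gives the pose at the moment of the call.
A pose or a line that the arm cannot do raises MotionError and nothing moves.
- sign_off(): hands the job in, once; it reports no verdict.
Trained networks look in the newest picture that a camera, given by its name, has taken for a name from the list of things; names that differ only in an ending like _2 or _b are one class to them, and where a whole thing is asked for, a point or a joint stands for the part that bears it (a point fixed in the world has none). Each returns a list of dicts, best first, with "confidence" (0 to 1); they miss things now and then, are a little off and sometimes report something else, mostly with a low value. They report only what shows in the picture. A call takes as long as a camera call. They do not tell look-alikes from the thing itself.
- look_for(camera, name): "at" ([column, row] in pixels, amid what is visible of it).
- tip_of(camera, name): "at" ([column, row] in pixels: a listed point, or the origin of a listed thing).
Readings, each from a call of its own:
- read_time_s(): time.
- read_qpos(): joint angles.
- read_joint_vel(): joint speeds.
- read_effort(): joint torques, N m.
- read_eef_pos(): TCP position.
- read_tcp_rot(): TCP orientation.
- read_ft_force(): force on the tool from outside, world axes, zero at the start.
- read_ft_torque(): the same for the moment, N m.
- read_finger_gap(): finger opening in m.
Only numpy, scipy, OpenCV 4.12 (cv2) and the standard library are available. Lean on these libraries where they do the work, as an engineer would, in place of code of your own. Each camera call takes 0.05 s, during which the arm holds its last target.

## Task

The closed cartons on the bench look alike, but two to four of them hold a repaired meter and the rest are empty: only their weight in the hand tells. Lay the full ones flat, top up, on the plywood pallet as one pinwheel layer, each squarely within a painted outline of its own (an outline left over stays open), and pile every empty one, flat and top up, squarely on the black rubber pad, lengthwise along it and one on top of another if there are several. Leave the jar, tape roll, paper cup and screwdriver where they stand.

Things in the scene. Friction and masses are not known exactly. Their poses are not given: they have to be found in the camera images.
- carton_1: closed cardboard carton, 110 mm long (its x axis), 52 mm wide (y), 44 mm high (z), rigid; origin at the centre of its underside. All cartons look alike and start flat on the bench; a full one weighs 330 to 510 g, an empty one 55 to 85 g. May be absent (then None from the start)
- carton_2: closed cardboard carton, 110 mm long (its x axis), 52 mm wide (y), 44 mm high (z), rigid; origin at the centre of its underside. All cartons look alike and start flat on the bench; a full one weighs 330 to 510 g, an empty one 55 to 85 g. May be absent (then None from the start)
- carton_3: closed cardboard carton, 110 mm long (its x axis), 52 mm wide (y), 44 mm high (z), rigid; origin at the centre of its underside. All cartons look alike and start flat on the bench; a full one weighs 330 to 510 g, an empty one 55 to 85 g. May be absent (then None from the start)
- carton_4: closed cardboard carton, 110 mm long (its x axis), 52 mm wide (y), 44 mm high (z), rigid; origin at the centre of its underside. All cartons look alike and start flat on the bench; a full one weighs 330 to 510 g, an empty one 55 to 85 g. May be absent (then None from the start)
- carton_5: closed cardboard carton, 110 mm long (its x axis), 52 mm wide (y), 44 mm high (z), rigid; origin at the centre of its underside. All cartons look alike and start flat on the bench; a full one weighs 330 to 510 g, an empty one 55 to 85 g. May be absent (then None from the start)
- carton_6: closed cardboard carton, 110 mm long (its x axis), 52 mm wide (y), 44 mm high (z), rigid; origin at the centre of its underside. All cartons look alike and start flat on the bench; a full one weighs 330 to 510 g, an empty one 55 to 85 g. May be absent (then None from the start)
- carton_7: closed cardboard carton, 110 mm long (its x axis), 52 mm wide (y), 44 mm high (z), rigid; origin at the centre of its underside. All cartons look alike and start flat on the bench; a full one weighs 330 to 510 g, an empty one 55 to 85 g. May be absent (then None from the start)
- pallet: small fixed plywood pallet, 250 x 250 mm, deck top 24 mm above the bench; origin at the centre of its underside, x and y parallel to its edges. Four outlines, each 116 x 58 mm, are painted on the deck as a 174 mm square pinwheel round a 58 x 58 mm middle that stays open
- slot_1 (a point): centre of painted outline 1, on the deck's surface; axes are the pallet's. The outline's long side (116 mm) runs along this point's x axis. The open middle of the pinwheel adjoins its inner long side over the +x half of its length; the other half of that side faces the end of the next outline
- slot_2 (a point): centre of painted outline 2, on the deck's surface; axes are the pallet's. The outline's long side (116 mm) runs along this point's y axis. The open middle of the pinwheel adjoins its inner long side over the +y half of its length; the other half of that side faces the end of the next outline
- slot_3 (a point): centre of painted outline 3, on the deck's surface; axes are the pallet's. The outline's long side (116 mm) runs along this point's x axis. The open middle of the pinwheel adjoins its inner long side over the -x half of its length; the other half of that side faces the end of the next outline
- slot_4 (a point): centre of painted outline 4, on the deck's surface; axes are the pallet's. The outline's long side (116 mm) runs along this point's y axis. The open middle of the pinwheel adjoins its inner long side over the -y half of its length; the other half of that side faces the end of the next outline
- pad: fixed flat black rubber pad, 140 mm (its x axis) x 82 mm (y) x 5 mm thick; origin at the centre of its underside, so its top is 5 mm above that
- jar: bystander: glass jar, 64 mm across, 85 mm high, yellow lid; origin at the centre of its underside
- tape_roll: bystander: roll of orange tape lying flat, 84 mm across, 24 mm high; origin at the centre of its underside
- paper_cup: bystander: white paper cup, 72 mm across at the rim, 85 mm high; origin at the centre of its underside
- screwdriver: bystander: screwdriver lying on the bench, 190 mm long along its x axis; origin near its middle, on its underside
There are look-alikes about, which are no part of the job. Leave any green, pink or red look-alike of the carton_5 alone.

How it is judged:
At the end, for the whole second after the job is handed in: Each full carton flat on the deck in its own outline, within 9 mm of its centre and 0.1 rad of its long side; every empty one in one pile on the pad, within 12 mm of its centre and 0.12 rad of its long side; no full one on the pad, no empty one on the deck; all top up, at rest (angle between each of carton_1, carton_2, carton_3, carton_4, carton_5, carton_6, carton_7's own z axis and vertical below 0.08 rad and linear speed of each of carton_1, carton_2, carton_3, carton_4, carton_5, carton_6, carton_7 below 0.03 m/s and ((horizontal distance between carton_1 and slot_1 below 0.009 m and angle between the x axis of carton_1 and the x axis of slot_1, either way round below 0.1 rad and z of carton_1 in the frame of slot_1 below 0.005 m and contact force between carton_1 and pallet above 2 N) or (horizontal distance between carton_1 and slot_2 below 0.009 m and angle between the x axis of carton_1 and the y axis of slot_2, either way round below 0.1 rad and z of carton_1 in the frame of slot_2 below 0.005 m and contact force between carton_1 and pallet above 2 N) or (horizontal distance between carton_1 and slot_3 below 0.009 m and angle between the x axis of carton_1 and the x axis of slot_3, either way round below 0.1 rad and z of carton_1 in the frame of slot_3 below 0.005 m and contact force between carton_1 and pallet above 2 N) or (horizontal distance between carton_1 and slot_4 below 0.009 m and angle between the x axis of carton_1 and the y axis of slot_4, either way round below 0.1 rad and z of carton_1 in the frame of slot_4 below 0.005 m and contact force between carton_1 and pallet above 2 N) or (horizontal distance between carton_1 and pad below 0.012 m and angle between the x axis of carton_1 and the x axis of pad, either way round below 0.12 rad)) and ((horizontal distance between carton_2 and slot_1 below 0.009 m and angle between the x axis of carton_2 and the x axis of slot_1, either way round below 0.1 rad and z of carton_2 in the frame of slot_1 below 0.005 m and contact force between carton_2 and pallet above 2 N) or (horizontal distance between carton_2 and slot_2 below 0.009 m and angle between the x axis of carton_2 and the y axis of slot_2, either way round below 0.1 rad and z of carton_2 in the frame of slot_2 below 0.005 m and contact force between carton_2 and pallet above 2 N) or (horizontal distance between carton_2 and slot_3 below 0.009 m and angle between the x axis of carton_2 and the x axis of slot_3, either way round below 0.1 rad and z of carton_2 in the frame of slot_3 below 0.005 m and contact force between carton_2 and pallet above 2 N) or (horizontal distance between carton_2 and slot_4 below 0.009 m and angle between the x axis of carton_2 and the y axis of slot_4, either way round below 0.1 rad and z of carton_2 in the frame of slot_4 below 0.005 m and contact force between carton_2 and pallet above 2 N) or (horizontal distance between carton_2 and pad below 0.012 m and angle between the x axis of carton_2 and the x axis of pad, either way round below 0.12 rad)) and ((horizontal distance between carton_3 and slot_1 below 0.009 m and angle between the x axis of carton_3 and the x axis of slot_1, either way round below 0.1 rad and z of carton_3 in the frame of slot_1 below 0.005 m and contact force between carton_3 and pallet above 2 N) or (horizontal distance between carton_3 and slot_2 below 0.009 m and angle between the x axis of carton_3 and the y axis of slot_2, either way round below 0.1 rad and z of carton_3 in the frame of slot_2 below 0.005 m and contact force between carton_3 and pallet above 2 N) or (horizontal distance between carton_3 and slot_3 below 0.009 m and angle between the x axis of carton_3 and the x axis of slot_3, either way round below 0.1 rad and z of carton_3 in the frame of slot_3 below 0.005 m and contact force between carton_3 and pallet above 2 N) or (horizontal distance between carton_3 and slot_4 below 0.009 m and angle between the x axis of carton_3 and the y axis of slot_4, either way round below 0.1 rad and z of carton_3 in the frame of slot_4 below 0.005 m and contact force between carton_3 and pallet above 2 N) or (horizontal distance between carton_3 and pad below 0.012 m and angle between the x axis of carton_3 and the x axis of pad, either way round below 0.12 rad)) and ((horizontal distance between carton_4 and slot_1 below 0.009 m and angle between the x axis of carton_4 and the x axis of slot_1, either way round below 0.1 rad and z of carton_4 in the frame of slot_1 below 0.005 m and contact force between carton_4 and pallet above 2 N) or (horizontal distance between carton_4 and slot_2 below 0.009 m and angle between the x axis of carton_4 and the y axis of slot_2, either way round below 0.1 rad and z of carton_4 in the frame of slot_2 below 0.005 m and contact force between carton_4 and pallet above 2 N) or (horizontal distance between carton_4 and slot_3 below 0.009 m and angle between the x axis of carton_4 and the x axis of slot_3, either way round below 0.1 rad and z of carton_4 in the frame of slot_3 below 0.005 m and contact force between carton_4 and pallet above 2 N) or (horizontal distance between carton_4 and slot_4 below 0.009 m and angle between the x axis of carton_4 and the y axis of slot_4, either way round below 0.1 rad and z of carton_4 in the frame of slot_4 below 0.005 m and contact force between carton_4 and pallet above 2 N) or (horizontal distance between carton_4 and pad below 0.012 m and angle between the x axis of carton_4 and the x axis of pad, either way round below 0.12 rad)) and ((horizontal distance between carton_5 and slot_1 below 0.009 m and angle between the x axis of carton_5 and the x axis of slot_1, either way round below 0.1 rad and z of carton_5 in the frame of slot_1 below 0.005 m and contact force between carton_5 and pallet above 2 N) or (horizontal distance between carton_5 and slot_2 below 0.009 m and angle between the x axis of carton_5 and the y axis of slot_2, either way round below 0.1 rad and z of carton_5 in the frame of slot_2 below 0.005 m and contact force between carton_5 and pallet above 2 N) or (horizontal distance between carton_5 and slot_3 below 0.009 m and angle between the x axis of carton_5 and the x axis of slot_3, either way round below 0.1 rad and z of carton_5 in the frame of slot_3 below 0.005 m and contact force between carton_5 and pallet above 2 N) or (horizontal distance between carton_5 and slot_4 below 0.009 m and angle between the x axis of carton_5 and the y axis of slot_4, either way round below 0.1 rad and z of carton_5 in the frame of slot_4 below 0.005 m and contact force between carton_5 and pallet above 2 N) or (horizontal distance between carton_5 and pad below 0.012 m and angle between the x axis of carton_5 and the x axis of pad, either way round below 0.12 rad)) and ((horizontal distance between carton_6 and slot_1 below 0.009 m and angle between the x axis of carton_6 and the x axis of slot_1, either way round below 0.1 rad and z of carton_6 in the frame of slot_1 below 0.005 m and contact force between carton_6 and pallet above 2 N) or (horizontal distance between carton_6 and slot_2 below 0.009 m and angle between the x axis of carton_6 and the y axis of slot_2, either way round below 0.1 rad and z of carton_6 in the frame of slot_2 below 0.005 m and contact force between carton_6 and pallet above 2 N) or (horizontal distance between carton_6 and slot_3 below 0.009 m and angle between the x axis of carton_6 and the x axis of slot_3, either way round below 0.1 rad and z of carton_6 in the frame of slot_3 below 0.005 m and contact force between carton_6 and pallet above 2 N) or (horizontal distance between carton_6 and slot_4 below 0.009 m and angle between the x axis of carton_6 and the y axis of slot_4, either way round below 0.1 rad and z of carton_6 in the frame of slot_4 below 0.005 m and contact force between carton_6 and pallet above 2 N) or (horizontal distance between carton_6 and pad below 0.012 m and angle between the x axis of carton_6 and the x axis of pad, either way round below 0.12 rad)) and ((horizontal distance between carton_7 and slot_1 below 0.009 m and angle between the x axis of carton_7 and the x axis of slot_1, either way round below 0.1 rad and z of carton_7 in the frame of slot_1 below 0.005 m and contact force between carton_7 and pallet above 2 N) or (horizontal distance between carton_7 and slot_2 below 0.009 m and angle between the x axis of carton_7 and the y axis of slot_2, either way round below 0.1 rad and z of carton_7 in the frame of slot_2 below 0.005 m and contact force between carton_7 and pallet above 2 N) or (horizontal distance between carton_7 and slot_3 below 0.009 m and angle between the x axis of carton_7 and the x axis of slot_3, either way round below 0.1 rad and z of carton_7 in the frame of slot_3 below 0.005 m and contact force between carton_7 and pallet above 2 N) or (horizontal distance between carton_7 and slot_4 below 0.009 m and angle between the x axis of carton_7 and the y axis of slot_4, either way round below 0.1 rad and z of carton_7 in the frame of slot_4 below 0.005 m and contact force between carton_7 and pallet above 2 N) or (horizontal distance between carton_7 and pad below 0.012 m and angle between the x axis of carton_7 and the x axis of pad, either way round below 0.12 rad)) and contact force between pad and anything else below 3 N); the robot touches nothing.
It fails at once if a bystander (jar, tape roll, paper cup, screwdriver) is moved more than 30 mm (distance of any of jar, tape_roll, paper_cup, screwdriver from where it was at the start of the episode above 0.03 m).
Of carton_1, carton_2, carton_3, carton_4, carton_5, carton_6, carton_7 only 5 to 7 are there at a start; the rules pass over those that are not, and their reading is None.
At some moment in a run one of carton_2, carton_5, carton_7 may be knocked a few centimetres aside while the robot is not near it.
It also fails if it takes over 210 s, if anything falls off the work surface, if the arm or the gripper's body presses on something with over 40 N, if the wrist force passes 120 N, or if a joint passes its speed limit or range.

## Working session

There is one attempt and no reset: what is moved stays moved. The work goes in short steps, each a Python script; the robot and the scene stay as the last script left them, time stands still between calls to the robot, and variables do not carry over. Pictures are saved under pics/ and viewed, and the job is handed in when it is done.

```bash
ls -la; mkdir -p pics
python3 - <<'E'
from bench import *
import cv2, numpy as np
np.set_printoptions(precision=4,suppress=True)
for n in ["scene","top","wrist"]:
    im=read_camera(n); cv2.imwrite(f"pics/{n}0.png",im[:,:,::-1]); p=camera_params(n); print(n,p)
print(read_time_s(),read_eef_pos(),read_tcp_rot(),read_ft_force(),read_finger_gap())
E
```

```text
total 12
drwxr-xr-x  3 agent agent 4096 Dec  6 22:00 .
drwxr-xr-x 23 root  root  4096 Dec  6 22:00 ..
drwxr-xr-x  2 agent agent 4096 Dec  6 22:00 pics
scene {'K': array([[571.7681,   0.    , 324.2894],
       [  0.    , 571.7681, 236.5326],
       [  0.    ,   0.    ,   1.    ]]), 'camera_from_world': array([[ 0.3581,  0.9336,  0.0121, -0.239 ],
       [ 0.6957, -0.2582, -0.6704, -0.3191],
       [-0.6227,  0.2485, -0.7419,  1.6651],
       [ 0.    ,  0.    ,  0.    ,  1.    ]])}
top {'K': array([[556.7903,   0.    , 315.7833],
       [  0.    , 556.7903, 241.0857],
       [  0.    ,   0.    ,   1.    ]]), 'camera_from_world': array([[ 0.019 , -0.9998, -0.0024,  0.0661],
       [-0.9935, -0.0186, -0.1127,  0.5243],
       [ 0.1127,  0.0045, -0.9936,  1.4756],
       [ 0.    ,  0.    ,  0.    ,  1.    ]])}
wrist {'K': array([[371.6483,   0.    , 317.5056],
       [  0.    , 371.6483, 240.2264],
       [  0.    ,   0.    ,   1.    ]]), 'camera_from_world': array([[ 0.2522, -0.9677, -0.0006, -0.6493],
       [-0.9181, -0.2394,  0.3158, -0.04  ],
       [-0.3058, -0.0791, -0.9488,  0.3801],
       [ 0.    ,  0.    ,  0.    ,  1.    ]])}
0.15 [ 0.1636 -0.6283  0.2492] [ 0.9919  0.1271 -0.0002 -0.0011] [-0.2551  0.1207  0.8419] 0.08557126210604285
```

View pics/top0.png

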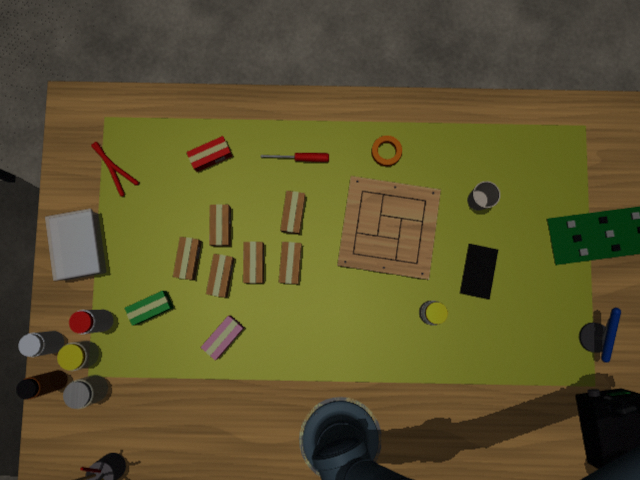

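View pics/scene0.png

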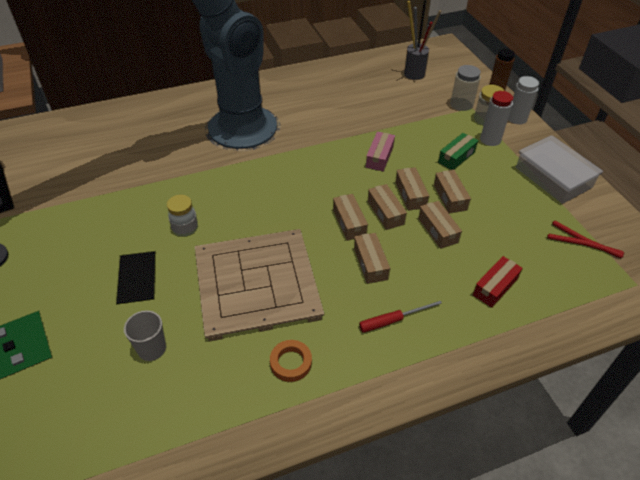

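View pics/wrist0.png

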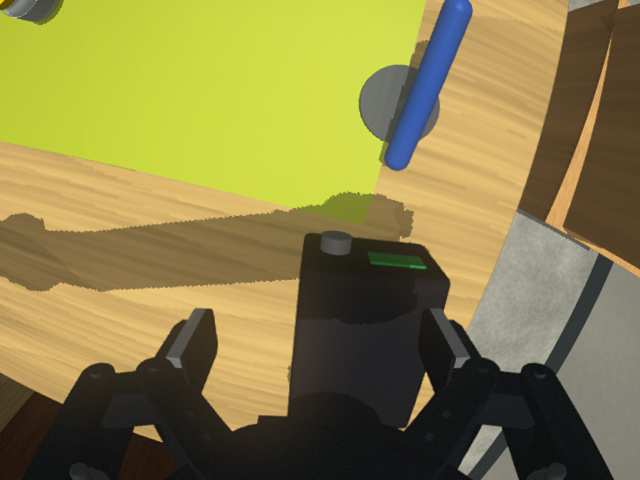

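```bash
cat > h.py <<'E'
import cv2, numpy as np
from scipy.optimize import minimize
def project(p,X):
    X=np.atleast_2d(X); T=p["camera_from_world"]; c=X@T[:3,:3].T+T[:3,3]
    return (c[:,:2]/c[:,2:])@np.diag([p["K"][0,0],p["K"][1,1]])+p["K"][:2,2]
def ray(p,uv):
    T=p["camera_from_world"];R=T[:3,:3];o=-R.T@T[:3,3]
    d=R.T@np.linalg.inv(p["K"])@np.array([uv[0],uv[1],1.]);return o,d/np.linalg.norm(d)
def at_z(p,uv,z):
    o,d=ray(p,uv);return o+d*(z-o[2])/d[2]
def tri(p1,uv1,p2,uv2):
    o1,d1=ray(p1,uv1);o2,d2=ray(p2,uv2)
    s=np.linalg.lstsq(np.c_[d1,-d2],o2-o1,rcond=None)[0]
    a,b=o1+s[0]*d1,o2+s[1]*d2;return (a+b)/2,np.linalg.norm(a-b)
def box(x,y,yaw,z=0,L=.11,W=.052,H=.044):
    c,s=np.cos(yaw),np.sin(yaw);P=[]
    for i in(-1,1):
        for j in(-1,1):
            for k in(0,1):
                P.append([x+c*i*L/2-s*j*W/2,y+s*i*L/2+c*j*W/2,z+k*H])
    return np.array(P)
def carton_mask(im):
    hsv=cv2.cvtColor(im,cv2.COLOR_RGB2HSV);h,s,v=[hsv[:,:,i].astype(int) for i in range(3)]
    return h,s,v
def wrap(a): return (a+np.pi/2)%np.pi-np.pi/2
def fit_carton(masks,ps,x0,z=0.,H=.044,S=3):
    """masks: list of float masks with cam params ps; maximise IoU of hull silhouette, upsampled"""
    def cost(q):
        t=0
        for m,p in zip(masks,ps):
            uv=project(p,box(q[0],q[1],q[2],z,H=H)); cu=uv.mean(0).astype(int)-45
            a,b=cu; sub=m[b:b+90,a:a+90]
            sub=cv2.resize(sub,None,fx=S,fy=S,interpolation=cv2.INTER_LINEAR)>.5
            hull=cv2.convexHull((((uv-[a,b])+.5)*S*16-8).astype(np.int32))
            r=np.zeros(sub.shape,np.uint8);cv2.fillConvexPoly(r,hull,1,shift=4)
            i=(sub&(r>0)).sum();u=r.sum()+cv2.dilate(r,np.ones((13,13)))[sub].sum()-i
            t+=1-i/u
        return t
    best=None
    for dy in (0,.3,-.3):
        sim=np.array([x0]*4)+np.array([[0,0,dy],[.008,0,dy],[0,.008,dy],[0,0,dy+.15]])
        r=minimize(cost,x0,method="Nelder-Mead",options=dict(initial_simplex=sim,xatol=1e-4,fatol=1e-4,maxiter=150))
        if best is None or r.fun<best.fun:best=r
    return best
E
python3 - <<'E'
import cv2
for n,pts in (("top",[(293,212),(293,200),(300,212),(286,212),(254,262),(210,240),(305,235)]),("scene",[(370,262),(365,268),(378,270),(350,215),(300,215)])):
    im=cv2.imread(f"pics/{n}0.png");hsv=cv2.cvtColor(im,cv2.COLOR_BGR2HSV)
    for u,v in pts: print(n,u,v,hsv[v,u])
a=cv2.imread("pics/top0.png")[185:315,160:340];b=cv2.imread("pics/scene0.png")[150:300,320:490]
cv2.imwrite("pics/crops.png",cv2.hconcat([cv2.resize(a,(400,289),interpolation=2),cv2.resize(b,(400,289),interpolation=2)]))
E
```

```text
top 293 212 [ 32  70 138]
top 293 200 [ 32  71 137]
top 300 212 [ 15 158 113]
top 286 212 [ 15 158 110]
top 254 262 [ 34  63 138]
top 210 240 [ 14 143 112]
top 305 235 [ 31 155 128]
scene 370 262 [ 16 115 129]
scene 365 268 [13 92 58]
scene 378 270 [ 19  80 118]
scene 350 215 [ 20  76 145]
scene 300 215 [ 32 121 122]
```

View pics/crops.png

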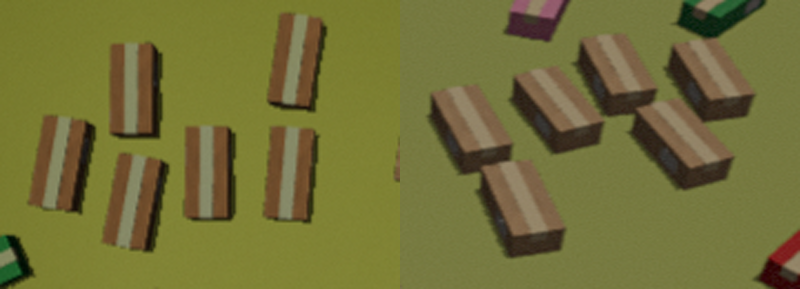

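```bash
cat >> h.py <<'E'
def mask_top(im,vmin=85):
    h,s,v=carton_mask(im); return ((((h<24)|(s<110))&(v>vmin)).astype(np.float32))
def find_cartons(im,p,z=.044,amin=300,amax=1200):
    """top faces in the top view; returns list of (x,y,yaw,cost,area)"""
    m=mask_top(im); h,s,v=carton_mask(im)
    br=((h>=8)&(h<24)&(s>90)&(v>70))
    n,lab,st,cen=cv2.connectedComponentsWithStats((m>0).astype(np.uint8))
    out=[]
    for i in range(1,n):
        a=st[i,4]
        if not amin<a<amax: continue
        mm=lab==i
        if br[mm].mean()<.4: continue
        (c,_,_)=r=cv2.minAreaRect(np.argwhere(mm)[:,::-1].astype(np.float32))
        bp=cv2.boxPoints(r); e=[bp[1]-bp[0],bp[2]-bp[1]];e=max(e,key=lambda t:np.hypot(*t))
        A=at_z(p,np.array(c)-e/2,z);B=at_z(p,np.array(c)+e/2,z);C=(A+B)/2
        yaw=wrap(np.arctan2(*(B-A)[[1,0]]))
        f=fit_carton([mm.astype(np.float32)],[p],np.array([C[0],C[1],yaw]),z=z,H=0)
        out.append((f.x[0],f.x[1],wrap(f.x[2]),f.fun,int(a),c))
    return out
E
python3 - <<'E'
from h import *
from bench import camera_params
np.set_printoptions(precision=4,suppress=True)
pt,ps=camera_params("top"),camera_params("scene")
im=cv2.imread("pics/top0.png")[:,:,::-1].copy();sc=cv2.imread("pics/scene0.png")[:,:,::-1].copy()
cs=find_cartons(im,pt)
vis=cv2.resize(sc,(1280,960)).copy();vt=cv2.resize(im,(1280,960))
for c in cs:
    print(np.array(c[:5]),c[5],"dist",np.hypot(c[0],c[1]))
    for V,p in((vis,ps),(vt,pt)):
        uv=project(p,box(c[0],c[1],c[2]))*2+.5
        for a in range(8):
            for b in(1,2,4):
                if not a&b: cv2.line(V,tuple(uv[a].astype(int)),tuple(uv[a|b].astype(int)),(255,0,255),1)
cv2.imwrite("pics/fit0.png",cv2.vconcat([vis[300:600,600:1000],vt[370:640,300:700]])[:,:,::-1])
# pallet lines
hh,s,v=carton_mask(im)
cv2.imwrite("pics/pal.png",cv2.resize(im[165:335,320:520],(800,680//1))[:600,:,::-1])
E
```

```text
[  0.7889  -0.1241  -1.5569   0.6537 449.    ] (386.5, 149.5) dist 0.7986127345332192
[  0.6014   0.1413  -0.1344   0.0592 751.    ] (292.0895690917969, 211.16761779785156) dist 0.6177223637893525
[  0.5626   0.3395   0.0307   0.0731 743.    ] (218.0, 224.0) dist 0.6571391306887496
[  0.4703   0.4241  -0.128    0.058  773.    ] (184.9630889892578, 257.8758544921875) dist 0.6333061253841897
[  0.4627   0.2449   0.0289   0.0517 777.    ] (252.5, 261.5) dist 0.523497369234596
[  0.4628   0.1453  -0.061    0.0533 783.    ] (289.33453369140625, 262.4862365722656) dist 0.48506455352725353
[  0.4259   0.3329  -0.1575   0.0555 783.    ] (218.4409942626953, 275.1187438964844) dist 0.5406215277814355
```

View pics/fit0.png

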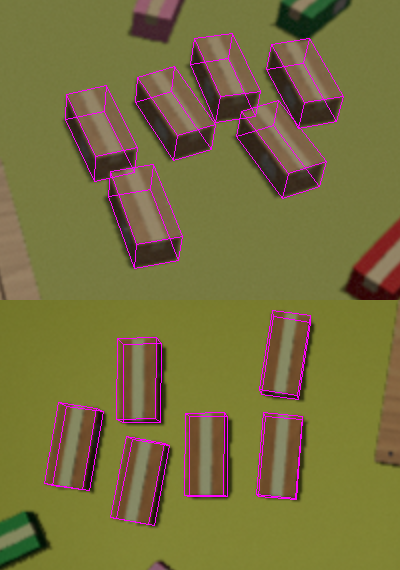

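View pics/pal.png

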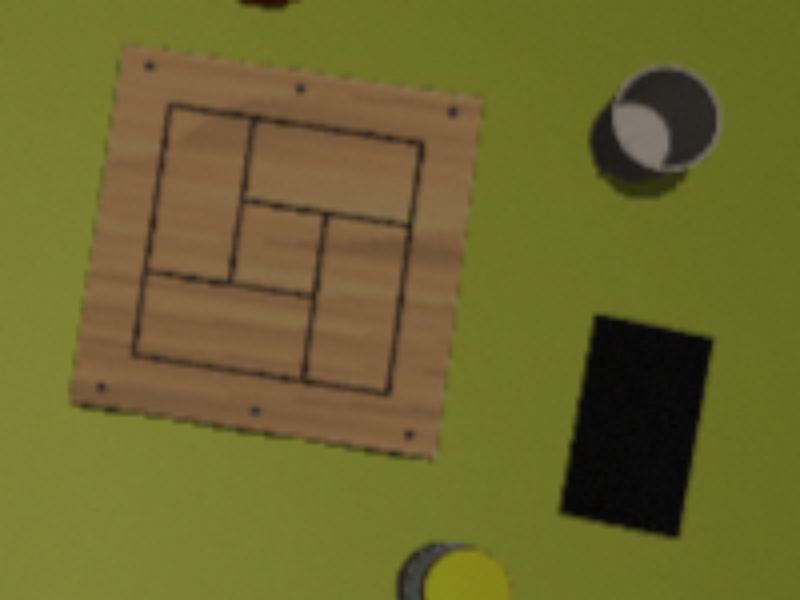

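```bash
cat > pal.py <<'E'
from h import *
from bench import camera_params,look_for,tip_of
np.set_printoptions(precision=4,suppress=True)
pt,ps=camera_params("top"),camera_params("scene")
im=cv2.imread("pics/top0.png");sc=cv2.imread("pics/scene0.png")
S4=[(-29,-58,0),(58,-29,1),(29,58,0),(-58,29,1)]
pts=[]
for x,y,o in S4:
    a,b=(58,29) if o==0 else (29,58)
    c=np.array([[x-a,y-b],[x+a,y-b],[x+a,y+b],[x-a,y+b]],float)
    for i in range(4):
        for t in np.linspace(0,1,30): pts.append(c[i]*(1-t)+c[(i+1)%4]*t)
pts=np.array(pts)/1000
def P3(q,z):
    c,s=np.cos(q[2]),np.sin(q[2]);return np.c_[q[0]+c*pts[:,0]-s*pts[:,1],q[1]+s*pts[:,0]+c*pts[:,1],np.full(len(pts),z)]
def dark(img):
    g=cv2.GaussianBlur(img.max(2).astype(np.float32),(0,0),.7);bg=cv2.medianBlur(img.max(2),9).astype(np.float32)
    return np.clip(bg-g,0,60)
D=[dark(im),dark(sc)]
def cost(q,cams,z):
    t=0
    for k in cams:
        uv=project((pt,ps)[k],P3(q,z)).astype(np.float32)
        t-=cv2.remap(D[k],uv[:,:1],uv[:,1:],1).mean()
    return t
c0=at_z(pt,(389,228),.024)
def fit(cams,z,q0):
    best=None
    for dx in np.arange(-.012,.013,.006):
        for dy in np.arange(-.012,.013,.006):
            r=minimize(cost,q0+[dx,dy,0],args=(cams,z),method="Nelder-Mead",options=dict(initial_simplex=q0+[dx,dy,0]+np.array([[0,0,0],[.004,0,0],[0,.004,0],[0,0,.06]])))
            if best is None or r.fun<best.fun:best=r
    return best
q0=np.array([c0[0],c0[1],-.12])
for cams in([0],[1],[0,1]):
    for z in(.024,) if cams!=[0,1] else (.014,.019,.024,.029):
        r=fit(cams,z,q0);print(cams,z,r.x,r.fun)
# pad
for n,img,p,roi in(("top",im,pt,(440,520,230,310)),("scene",sc,ps,(100,170,240,312))):
    a,b,c,d=roi;m=np.zeros(img.shape[:2],np.uint8);m[c:d,a:b]=(img[c:d,a:b].max(2)<28)
    nn,l,st,ce=cv2.connectedComponentsWithStats(m);i=1+st[1:,4].argmax()
    cnt,_=cv2.findContours((l==i).astype(np.uint8),0,2)
    q=cv2.minAreaRect(cnt[0]); 
    uv=ce[i];print(n,"pad centroid",uv,st[i,4],at_z(p,uv,.005))
    if n=="top":
        f=None
        u0=uv
        bp=cv2.boxPoints(q);e=[bp[1]-bp[0],bp[2]-bp[1]];e=max(e,key=lambda t:np.hypot(*t))
        A=at_z(p,uv-e/2,.005);B=at_z(p,uv+e/2,.005);print("pad yaw",wrap(np.arctan2(*(B-A)[[1,0]])),np.linalg.norm(B-A))
    else: print("tri",tri(pt,u0,ps,uv))
E
python3 pal.py
python3 - <<'E'
from bench import *
from h import *
for n in("pad","pallet","carton_1","slot_1"):
    for c in("top","scene"):
        r=tip_of(c,n); print(n,c,[(np.round(d["at"],1).tolist(),round(d["confidence"],2)) for d in r][:9])
E
```

```text
[0] 0.024 [ 0.5669 -0.1227 -0.1336] -39.94078063964844
[1] 0.024 [ 0.5664 -0.1236 -0.1348] -38.08759689331055
[0, 1] 0.014 [ 0.5683 -0.1237 -0.1337] -59.271705627441406
[0, 1] 0.019 [ 0.5651 -0.1232 -0.1334] -65.49920654296875
[0, 1] 0.024 [ 0.5666 -0.1232 -0.1336] -77.07820129394531
[0, 1] 0.029 [ 0.5681 -0.1233 -0.1336] -65.54618835449219
top pad centroid [478.7688 271.0089] 1462 [ 0.4519 -0.3703  0.005 ]
pad yaw -0.19239472290855764 0.13811354492725078
scene pad centroid [135.897  277.4994] 1612 [ 0.4574 -0.3727  0.005 ]
tri (array([ 0.4522, -0.3727, -0.0013]), np.float64(0.0012178203444708122))
pad top [([477.2, 269.1], 0.91)]
pad scene [([134.4, 275.4], 0.98)]
pallet top [([390.6, 228.4], 0.71), ([292.5, 158.9], 0.32), ([370.8, 213.9], 0.15)]
pallet scene [([258.3, 282.8], 0.77)]
carton_1 top [([294.9, 214.6], 0.86), ([217.2, 276.2], 0.83), ([254.4, 264.7], 0.79), ([148.4, 310.2], 0.73), ([190.2, 260.3], 0.7), ([225.5, 336.7], 0.63), ([287.5, 265.5], 0.58), ([220.5, 227.4], 0.58)]
carton_1 scene [([372.0, 263.6], 0.93), ([345.5, 221.8], 0.92), ([439.1, 226.8], 0.88), ([385.1, 213.6], 0.8), ([382.1, 158.0], 0.79), ([493.9, 286.8], 0.75), ([453.0, 196.4], 0.74), ([408.2, 194.4], 0.61), ([457.0, 156.9], 0.59)]
slot_1 top [([410.6, 243.1], 0.96), ([378.7, 249.5], 0.86), ([403.9, 207.3], 0.68), ([370.7, 213.3], 0.59)]
slot_1 scene [([226.2, 271.7], 0.79), ([278.1, 282.6], 0.62), ([266.8, 254.4], 0.57), ([410.0, 195.5], 0.23)]
```

```bash
cat > pad.py <<'E'
from h import *
import h
from bench import camera_params
np.set_printoptions(precision=4,suppress=True)
pt,ps=camera_params("top"),camera_params("scene")
ob=h.box
h.box=lambda x,y,yaw,z=0,H=.005:ob(x,y,yaw,z,.14,.082,.005)
M=[]
for n,roi in(("top",(440,520,230,310)),("scene",(100,170,240,312))):
    img=cv2.imread(f"pics/{n}0.png");a,b,c,d=roi
    m=np.zeros(img.shape[:2],np.float32);m[c:d,a:b]=np.clip((60-img[c:d,a:b].max(2).astype(float))/60+.2,0,1);M.append(m)
x0=np.array([.453,-.371,-.19])
for k in([0],[1],[0,1]):
    r=fit_carton([M[i] for i in k],[(pt,ps)[i] for i in k],x0);print(k,r.x,r.fun)
E
python3 pad.py
```

```text
[0] [ 0.4533 -0.3705 -0.1815] 0.06157927808420027
[1] [ 0.4495 -0.3703 -0.1724] 0.10454786138730365
[0, 1] [ 0.4523 -0.3702 -0.1745] 0.1713607560626471
```

```bash
cat > job.py <<'E'
from h import *
from bench import *
from scipy.spatial.transform import Rotation as Rn
import json,os
np.set_printoptions(precision=4,suppress=True)
PAL=np.array([.5666,-.1232,-.1336]);PAD=np.array([.4523,-.3704,-.178]);DECK=.024
SL={1:(-.029,-.058,0,+1),2:(.058,-.029,1,+1),3:(.029,.058,0,-1),4:(-.058,.029,1,-1)}
OFF=.017; GZ=.023
def quat(psi):  # tool y = (-s,c,0), tool x = -(c,s,0), z down
    c,s=np.cos(psi),np.sin(psi)
    return Rn.from_matrix(np.array([[-c,-s,0],[-s,c,0],[0,0,-1]]).T.T if False else np.column_stack([[-c,-s,0],[-s,c,0],[0,0,-1]])).as_quat()
def slot_pose(k):
    x,y,o,sg=SL[k];c,s=np.cos(PAL[2]),np.sin(PAL[2])
    P=np.array([PAL[0]+c*x-s*y,PAL[1]+s*x+c*y]); a=PAL[2]+(np.pi/2 if o else 0)+(0 if sg>0 else np.pi)
    return P,a   # a = direction from slot centre to the half by the open middle
def u(a): return np.array([np.cos(a),np.sin(a)])
def see(tag=None):
    im=read_camera("top")
    if tag: cv2.imwrite(f"pics/{tag}.png",im[:,:,::-1])
    p=camera_params("top")
    cs=[c for c in find_cartons(im,p) if c[3]<.2 and not(np.hypot(c[0]-PAL[0],c[1]-PAL[1])<.16) and np.hypot(c[0]-PAD[0],c[1]-PAD[1])>.09]
    return cs
def rect_pts(c,a,L,W,n=7):
    g=np.array(np.meshgrid(np.linspace(-L/2,L/2,n),np.linspace(-W/2,W/2,n))).reshape(2,-1).T
    return c+np.outer(g[:,0],u(a))+np.outer(g[:,1],u(a+np.pi/2))
def clear(C,psi,others,opening):
    t=.0145;d=[]
    for sg in(-1,1):
        F=rect_pts(C+sg*u(psi+np.pi/2)*(opening/2+t/2),psi,.022,t)
        for o in others:
            O=rect_pts(np.array(o[:2]),o[2],.11,.052,15)
            d.append(np.linalg.norm(F[:,None]-O[None],axis=2).min())
    return min(d) if d else 1
def fz(n=4):
    v=[]
    for _ in range(n): v.append(read_ft_force()[2]);pause(.03)
    return np.mean(v)
def joints_ok(P,z,psi):
    q=inverse_kinematics([*P,z],quat(psi));return q
E
python3 - <<'E'
from job import *
import time
# sanity
for k in SL: print(k,*slot_pose(k))
print(quat(.3),Rn.from_quat(quat(.3)).as_matrix())
for nm in("jar","paper_cup"):
    for c in("top",):
        for r in tip_of(c,nm)[:1]: print(nm,r["at"],at_z(camera_params(c),r["at"],0))
for P,z,ps in [((.6,.14),.023,0),((.4259,.3329),.023,-.157),((.4703,.4241),.023,-.128),(PAD[:2],.2,-.178)]+[(*[slot_pose(k)[0]],.05,slot_pose(k)[1]) for k in SL]:
    for f in(0,np.pi):
        q=inverse_kinematics([*P,z],quat(ps+f)); print(P,np.round(ps+f,2),None if q is None else np.array(q))
print(read_time_s())
E
```

```text
1 [ 0.5301 -0.1768] -0.1336
2 [ 0.6202 -0.1597] 1.4371963267948966
3 [ 0.6031 -0.0696] 3.007992653589793
4 [ 0.513  -0.0867] 4.57878898038469
[-0.1494  0.9888  0.      0.    ] [[-0.9553 -0.2955  0.    ]
 [-0.2955  0.9553  0.    ]
 [-0.      0.     -1.    ]]
jar [431.1, 311.8] [ 0.3389 -0.2408  0.    ]
paper_cup [476.3, 200.6] [ 0.6479 -0.3676  0.    ]
(0.6, 0.14) 0 [ 0.3129  0.7658 -0.7934  1.7821  0.6865  0.8937  0.7771]
(0.6, 0.14) 3.14 [ 0.1344  0.6752 -0.5476  1.7906  0.467   0.8079 -2.2159]
(0.4259, 0.3329) -0.16 [-0.108   0.6371 -0.7573  1.9693  0.6194  0.7809  0.1872]
(0.4259, 0.3329) 2.98 [-0.3762  0.5389 -0.4274  1.9813  0.3404  0.6908 -2.7432]
(0.4703, 0.4241) -0.13 [-0.0973  0.8797 -0.9583  1.7333  0.8469  1.0001  0.0602]
(0.4703, 0.4241) 3.01 [-0.52    0.6566 -0.3576  1.7539  0.3067  0.7863 -2.7266]
[ 0.4523 -0.3704] -0.18 [ 1.0569  0.3621 -0.53    1.7847  0.2079  1.0504  1.8439]
[ 0.4523 -0.3704] 2.96 [ 0.6879  0.3143 -0.0857  1.803   0.0309  1.0256 -1.1584]
[ 0.5301 -0.1768] -0.13 [ 0.7094  0.545  -0.5532  1.9278  0.3984  0.7783  1.3696]
[ 0.5301 -0.1768] 3.01 [ 0.4524  0.49   -0.2424  1.9402  0.17    0.7308 -1.5939]
[ 0.6202 -0.1597] 1.44 [-0.6671  1.2149  1.359   1.7857 -1.256   1.3007 -2.2379]
[ 0.6202 -0.1597] 4.58 [ 0.6005  0.6659 -0.5393  1.7236  0.4274  0.8716 -0.2581]
[ 0.6031 -0.0696] 3.01 [ 0.3085  0.5713 -0.3253  1.8177  0.2452  0.792  -1.8464]
[ 0.6031 -0.0696] 6.15 [ 0.5274  0.6341 -0.6071  1.8068  0.4675  0.848   1.1321]
[ 0.513  -0.0867] 4.58 [ 0.5236  0.4743 -0.5037  2.0214  0.3383  0.7265 -0.323 ]
[ 0.513  -0.0867] 7.72 [-0.9072  1.0707  1.364   2.0819 -1.2039  1.1683 -2.2291]
0.65
```

```bash
cat >> job.py <<'E'
TZ=.25; OPEN=.072
def load(): return json.load(open("st.json")) if os.path.exists("st.json") else dict(slots={},pile=0,log=[])
def save(s): json.dump(s,open("st.json","w"))
def plan(cs,free):
    best=None
    for i,c in enumerate(cs):
        oth=[o for j,o in enumerate(cs) if j!=i]
        for e in(0,1):
            if not [k for k in((2,1,3) if e else (4,3,1)) if k in free]: continue
            psi=c[2]; P=np.array(c[:2])+OFF*u(psi+e*np.pi)
            d=clear(P,psi,oth,OPEN)
            sc=min(d,.03)
            if best is None or sc>best[0]+1e-4 : best=(sc,i,e,P,psi)
    return best
def pick_place(dry=False):
    s=load(); cs=see(f"before{len(s['log'])}")
    free=[k for k in SL if str(k) not in s["slots"]]
    print("seen",len(cs)); 
    for c in cs: print("  ",np.array(c[:4]),c[4])
    d,i,e,P,psi=plan(cs,free); print("pick",i,"e",e,"clear",d,"P",P,"psi",psi)
    if dry: return
    move_gripper(OPEN,70)
    move_ptp([*P,TZ],quat(psi)); movel([*P,.10],speed=.3); f0=fz()
    movel([*P,GZ],speed=.12)
    move_gripper(.03,70); g=read_finger_gap()
    movel([*P,.10],speed=.15); pause(.3); f1=fz(8); w=(f0-f1)/9.81
    print("gap",g,"f0",f0,"f1",f1,"mass",w)
    if g<.045 or g>.058: print("BAD GRASP");return
    movel([*P,TZ],speed=.3)
    full=w>.2
    if full:
        k=[k for k in((2,1,3) if e else (4,3,1)) if k in free][0]
        S,a=slot_pose(k); Q=S+OFF*u(a); ps=a+e*np.pi; zb=DECK
    else:
        k="pad"; zb=.005+.044*s["pile"]
        q0=np.array(read_qpos());bestq=None
        for fl in(0,np.pi):
            pp=PAD[2]+fl; QQ=PAD[:2]+OFF*u(pp+e*np.pi); q=inverse_kinematics([*QQ,TZ],quat(pp))
            if q is None: continue
            m=max(abs(q[6])-1.6,0)+max(abs(q[2])-.9,0)
            if bestq is None or m<bestq[0]: bestq=(m,pp,QQ)
        _,ps,Q=bestq
    print("target",k,Q,ps)
    move_ptp([*Q,TZ],quat(ps)); 
    movel([*Q,zb+GZ+.025],speed=.25); movel([*Q,zb+GZ+.0008],speed=.06)
    print("fz down",read_ft_force()[2]-f1,"tcp",np.array(read_eef_pos())-[*Q,zb+GZ])
    move_gripper(.066); movel([*Q,zb+GZ+.07],speed=.2)
    if full: s["slots"][str(k)]=1
    else: s["pile"]+=1
    s["log"].append([w,k]); save(s)
    zz=max(TZ,zb+GZ+.07); movel([*Q,zz],speed=.3)
    print("t",read_time_s(),"q",np.array(read_qpos()))
E
python3 -c "
from job import *
pick_place(dry=True)"
```

```text
seen 6
   [ 0.6012  0.1413 -0.1342  0.0602] 750
   [0.5627 0.3392 0.041  0.068 ] 743
   [ 0.4703  0.4239 -0.1268  0.0578] 774
   [0.4626 0.244  0.0305 0.0485] 777
   [ 0.4628  0.1454 -0.0614  0.0569] 780
   [ 0.4258  0.333  -0.1578  0.0556] 782
pick 0 e 0 clear 0.03 P [0.6181 0.139 ] psi -0.13417682623957394
```

```bash
python3 -c "
from job import *
pick_place()
cv2.imwrite('pics/s1.png',read_camera('scene')[:,:,::-1])"
```

```text
seen 6
   [ 0.6013  0.1413 -0.1345  0.0578] 752
   [0.5627 0.3392 0.0367 0.0661] 746
   [ 0.4703  0.4241 -0.1285  0.0567] 774
   [0.4626 0.2448 0.0296 0.0517] 775
   [ 0.4628  0.1453 -0.0606  0.0594] 778
   [ 0.4261  0.3329 -0.161   0.056 ] 782
pick 0 e 0 clear 0.03 P [0.6181 0.139 ] psi -0.13447972455228263
gap 0.05133254599836921 f0 0.2244862555713412 f1 -0.7376502420027453 mass 0.09807711494129322
target pad [ 0.4356 -0.3674] 2.963592653589793
fz down 6.664906351274465 tcp [ 0.0007 -0.0001  0.0015]
t 12.8167 q [ 0.0266  0.2755  0.7078  1.8238 -0.1981  1.1163 -0.9447]
```

View pics/s1.png

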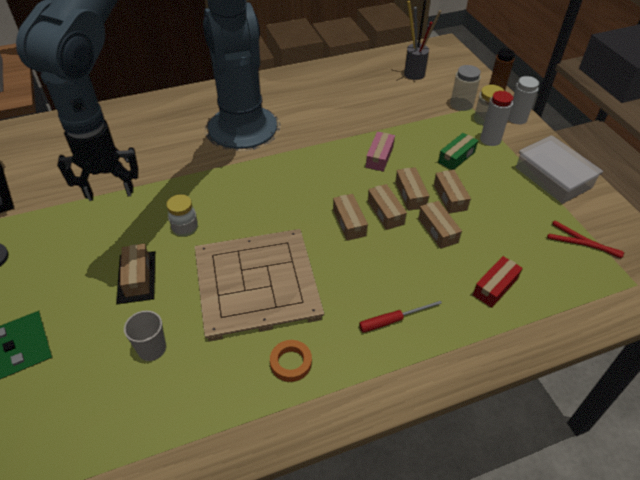

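```bash
cat >> job.py <<'E'
def chk(tag):
    im=read_camera("top");cv2.imwrite(f"pics/{tag}.png",im[:,:,::-1]);p=camera_params("top");s=load()
    if s["pile"]:
        z=.005+.044*s["pile"]
        for c in find_cartons(im,p,z=z,amax=1600):
            if np.hypot(c[0]-PAD[0],c[1]-PAD[1])<.06: print("pile top err",np.array(c[:2])-PAD[:2],"yaw",wrap(c[2]-PAD[2]),"iou",c[3],c[4])
E
cat > go.py <<'E'
from job import *
import sys
chk("c%d"%len(load()["log"]))
if len(sys.argv)>1: pick_place(); chk("c%d"%len(load()["log"]))
E
python3 go.py
```

```text
pile top err [ 0.0354 -0.001 ] yaw -0.16060890522805993 iou 0.5889338731443994 339
```

```bash
python3 go.py 1; cp pics/c2.png pics/v2.png
```

```text
pile top err [0.0225 0.0067] yaw -0.2567795760327132 iou 0.5845573372860801 343
seen 5
   [0.5626 0.3393 0.0338 0.0716] 745
   [ 0.4701  0.4237 -0.1368  0.0573] 775
   [0.463  0.2457 0.0291 0.0539] 776
   [ 0.4628  0.145  -0.0644  0.0498] 788
   [ 0.426   0.3329 -0.1611  0.0525] 785
pick 0 e 0 clear 0.03 P [0.5796 0.3399] psi 0.03381479937568277
gap 0.05114368426166852 f0 0.3970504437525972 f1 -0.8176144401794143 mass 0.12381905034984826
target pad [ 0.4356 -0.3674] 2.963592653589793
fz down 5.109084588085129 tcp [ 0.0009 -0.0003  0.0016]
t 24.75 q [ 0.0276  0.2746  0.7067  1.8228 -0.1975  1.1164 -0.9451]
pile top err [ 0.0381 -0.0037] yaw 0.020973308547747482 iou 0.6503549695740365 307
```

View pics/c2.png

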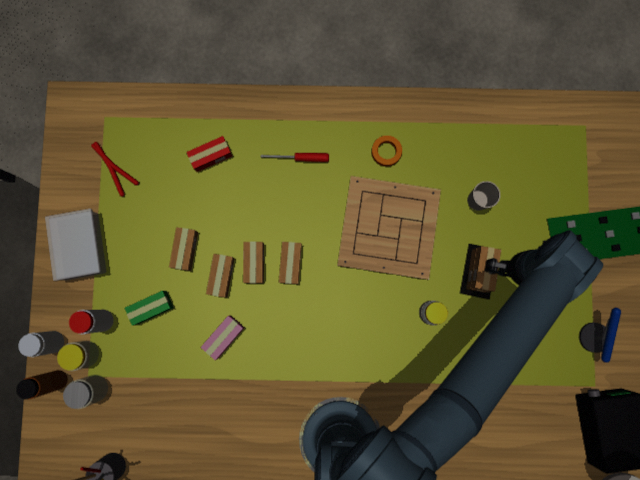

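View pics/v3.png

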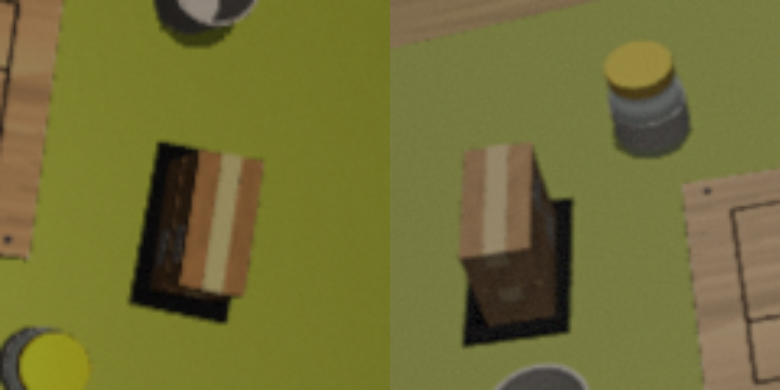

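```bash
python3 - <<'E'
t=open('job.py').read()
a=t.index("    if full:\n        k=[k");b=t.index("def chk")
body=t[a:b]
t=t[:a]+"    place(e,w,full,f1)\n"+"def place(e,w,full,f1):\n    s=load();free=[k for k in SL if str(k) not in s['slots']]\n"+body+t[b:]
open('job.py','w').write(t)
E
python3 - <<'E'
from job import *
place(0,.457,True,-3.63)
cv2.imwrite('pics/s3.png',read_camera('scene')[:,:,::-1]);read_camera("top")
E
python3 -c "
import cv2
cv2.imwrite('pics/s3c.png',cv2.resize(cv2.imread('pics/s3.png')[160:360,150:370],(660,600)))"
```

```text
target 4 [ 0.5107 -0.1036] 4.57878898038469
fz down 8.520834062526994 tcp [ 0.0006 -0.0002  0.0015]
t 36.525 q [ 0.3633  0.1553 -0.2637  1.8957  0.0452  1.098  -0.0517]
```

View pics/s3c.png

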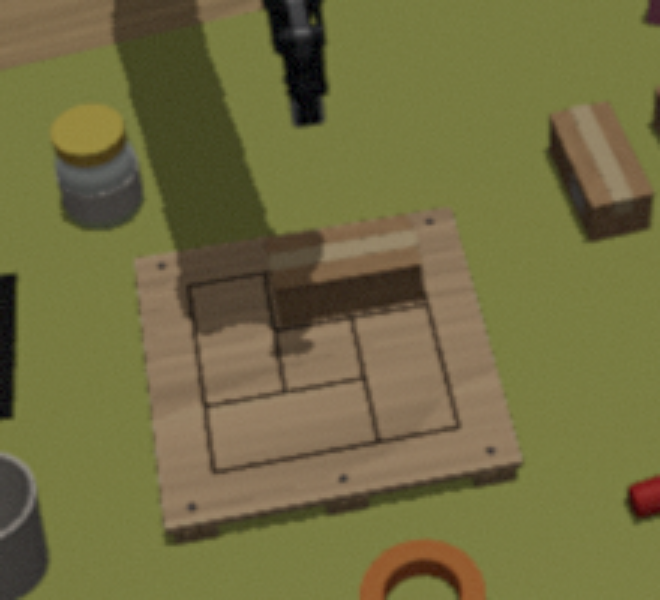

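```bash
for i in 1 2; do python3 -c "
from job import *
pick_place()"; done
```

```text
seen 3
   [0.463  0.2457 0.0291 0.0539] 776
   [ 0.4629  0.145  -0.0712  0.0458] 791
   [ 0.4259  0.3328 -0.1619  0.0529] 785
pick 1 e 0 clear 0.024985461769402435 P [0.4799 0.1438] psi -0.07120346337562045
gap 0.05124218054475837 f0 0.7025579155615655 f1 -4.098773007629187 mass 0.48943230613565264
pile top err [0.0015 0.0025] yaw 0.01705008290699439 iou 0.04502578292038739 846
target 3 [ 0.5862 -0.0673] 3.007992653589793
fz down 7.800870737610847 tcp [0.0005 0.0003 0.0014]
t 46.4417 q [-0.9322  0.6691  1.3794  1.7876 -0.688   1.284  -1.0784]
seen 2
   [0.4627 0.2439 0.0289 0.0469] 779
   [ 0.4259  0.3328 -0.1573  0.0487] 789
pick 1 e 1 clear 0.015548642190274546 P [0.4091 0.3354] psi -0.15725878552942918
gap 0.051327399420715236 f0 0.5087349493609067 f1 -4.8688931978093155 mass 0.5481782005270359
pile top err [0.0015 0.0023] yaw 0.01681134972415821 iou 0.047140163419233216 844
target 2 [ 0.6225 -0.1428] 4.57878898038469
fz down 4.929251571377913 tcp [0.0006 0.0002 0.0012]
t 57.1333 q [-0.6701  0.6497  1.1993  1.6651 -0.6307  1.2739  0.5234]
```

```bash
python3 -c "
from job import *
pick_place()
move_ptp([.45,.25,.35],quat(0))
chk('end');cv2.imwrite('pics/ends.png',read_camera('scene')[:,:,::-1])
im=read_camera('top')
p=camera_params('top')
print(load(),read_time_s())
cv2.imwrite('pics/endv.png',cv2.resize(cv2.vconcat([im[150:330,320:540][:,:,::-1]]),(733,600)))
"
```

```text
seen 1
   [0.463  0.244  0.0299 0.0473] 781
pick 0 e 0 clear 0.03 P [0.48   0.2445] psi 0.029936367743720993
gap 0.05152465908572792 f0 0.24274154789524313 f1 -4.3249615875324015 mass 0.46561703725052445
pile top err [0.0015 0.0022] yaw 0.013323232589700806 iou 0.045836996106994876 846
target 1 [ 0.547  -0.1791] -0.1336
fz down 7.205847198302841 tcp [0.0006 0.0002 0.0014]
t 67.1917 q [-0.7576  0.6117  1.3681  1.8223 -0.6343  1.2509  2.233 ]
pile top err [0.0015 0.0024] yaw 0.01658729594816921 iou 0.04346733668341707 848
{'slots': {'4': 1, '3': 1, '2': 1, '1': 1}, 'pile': 2, 'log': [[0.09807711494129322, 'pad'], [0.12381905034984826, 'pad'], [0.457, 4], [0.48943230613565264, 3], [0.5481782005270359, 2], [0.46561703725052445, 1]]} 68.9917
```

View pics/endv.png

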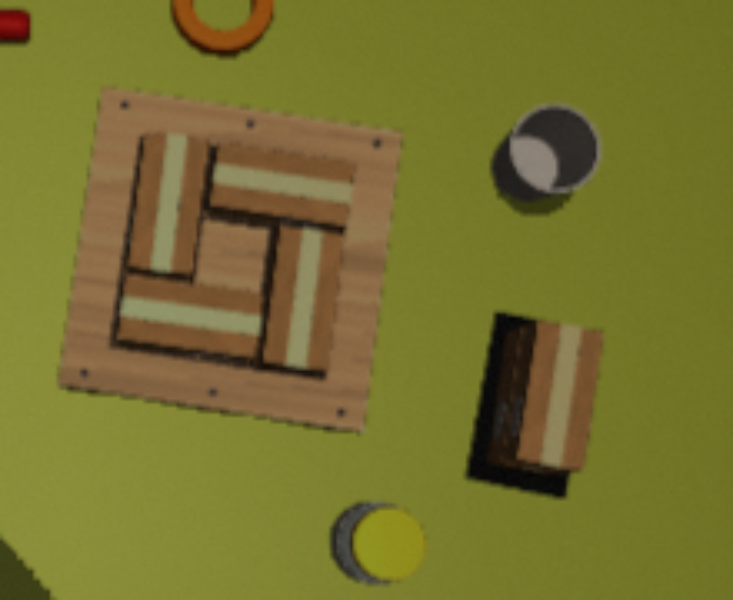

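View pics/ends.png

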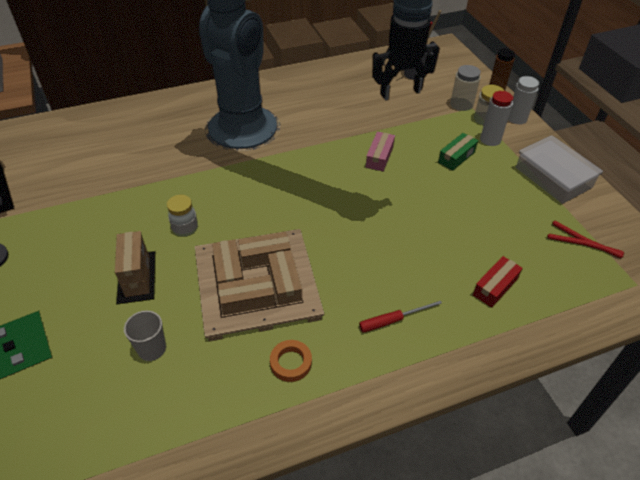

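Run:
```python
from job import *
im=cv2.imread("pics/end.png")[:,:,::-1].copy();p=camera_params("top")
h,s,v=carton_mask(im);m=((h>25)&(s<95)&(v>95)).astype(np.uint8);m[:, :325]=0;m[:,445:]=0
n,l,st,ce=cv2.connectedComponentsWithStats(m)
for i in range(1,n):
    if st[i,4]<60: continue
    X=np.argwhere(l==i)[:,::-1].astype(float); W=np.array([at_z(p,x,.068)[:2] for x in X]);c=W.mean(0)
    w,V=np.linalg.eigh(np.cov(W.T));a=np.arctan2(V[1,1],V[0,1])
    k=min(SL,key=lambda k:np.linalg.norm(slot_pose(k)[0]-c));S,b=slot_pose(k)
    d=c-S;print(k,st[i,4],"err along",d@u(b),"across",d@u(b+np.pi/2),"yaw",wrap(a-b),"len",np.sqrt(12*w[1]))
```

```text
3 211 err along 0.0017397477133762485 across -0.002600644925407398 yaw 0.015417403374431426 len 0.10769814274776388
2 174 err along 0.00574863159696614 across 0.00013815019287647453 yaw -0.006740507138932816 len 0.10576551878641206
1 193 err along -0.0034669740507344477 across 0.0019805415900764328 yaw 0.0013829437092045538 len 0.10896985805959696
4 222 err along -0.0033410747803259626 across -0.000247268218317265 yaw 0.013965822308033005 len 0.11101016117670502
```

Run:
```python
from job import *
for cam,f in(("top","end"),("scene","ends")):
    im=cv2.imread(f"pics/{f}.png");p=camera_params(cam);V=cv2.resize(im,None,fx=4,fy=4,interpolation=cv2.INTER_CUBIC)
    for k in SL:
        S,a=slot_pose(k); 
        q=box(*S,a,.024)
        uv=(project(p,q)+.5)*4-.5
        t=uv[[1,3,7,5]]
        cv2.polylines(V,[np.round(t).astype(np.int32)],True,(255,0,255),1)
    c=(project(p,[[*PAL[:2],.068]])[0]*4).astype(int); cv2.imwrite(f"pics/ov_{cam}.png",V[c[1]-200:c[1]+200,c[0]-200:c[0]+200])
a,b=[cv2.imread(f"pics/ov_{c}.png") for c in("top","scene")]
cv2.imwrite("pics/ov.png",cv2.hconcat([a,b]))
```

```text
(no output)
```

View pics/ov.png

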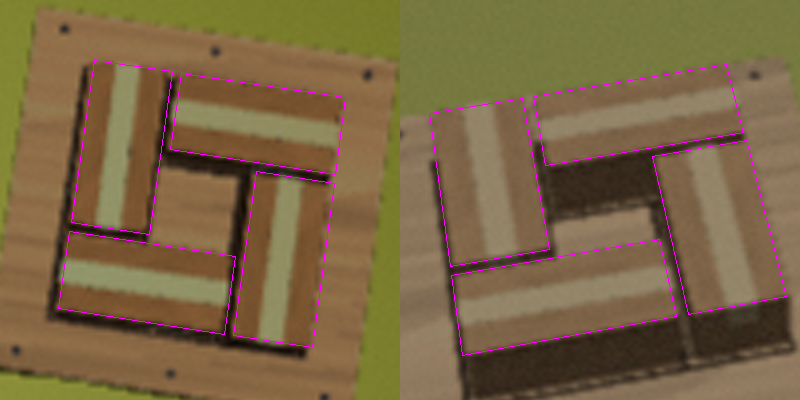

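```bash
python3 -c "
from bench import *
print(read_time_s(),max(abs(v) for v in read_joint_vel()));sign_off()"
```

```text
68.9917 0.0023958078887020805
the job is handed in; nothing more can be done
```

I weighed all six cartons present and placed them by weight, then handed the job in at 69 s. Four are full and lie on the pallet; the two empties are piled on the pad. sign_off gave no verdict.

- **Weights:** The full cartons read 0.46, 0.49, 0.55 and 0.47 kg, and the empties 0.10 and 0.12 kg. The readings run about 0.04 kg high: the 0.55 kg one and both empties are above the stated ranges. The gap between full and empty is still clear.
- **Pallet:** The full cartons are in outlines 4, 3, 2 and 1.
  - **Most outlines:** From the top view, three are within about 4 mm of centre along their length, 3 mm across and 0.016 rad.
  - **Outline 2:** It read 5.7 mm off lengthwise, but its tape strip was only partly detected. An overlay on the scene view puts it nearer 3 mm, so the two checks disagree, though both are inside the 9 mm limit.
- **Pad:** The top carton of the pile measured about 3 mm and 0.017 rad from the pad's centre and axis. In the scene view both cartons stand level.
- **Other:**
  - **Shifted carton:** One carton moved about 3 cm between picks, probably the announced knock. I found it again before grasping it.
  - **Bystanders and look-alikes:** By eye, the jar, tape roll, cup and screwdriver and the red, green and pink look-alikes stand where they were. I did not measure their positions again at the end.

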